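# Load a stack cell into the guarded test rig

### The job

Load the test cell. Slide the clear shutter of the rig's bay fully open, take the white dust cover off the centring spigot and stand it in the steel tray, then seat all the aluminium rings that are there, one on another, squarely and fully home on the spigot, after them the dark end cap on top of the stack, and finally slide the shutter fully shut. Do not disturb the wash bottle or the jar.

Things in the scene. Friction and masses are not known exactly. Their poses are not given: they have to be found in the camera images.
- rig: fixed rig (all sizes here and below in mm): bay 260 x 250 inside with clear walls 152 high and a floor 10 thick; adjoining on its +y side a white instrument housing 150 high. Origin at table height on the spigot axis, in the middle of the bay; x across the shutter track, y along it in the opening direction, z up. Outside: x -140 to 140, y -130 to 395.
- seat (a point): the point at the foot of the spigot, on its axis, at the level of the seat that a ring's flange rests on, 16 above the table (seat disc diameter 80). The spigot is a steel boss of diameter 26, 8 tall above this point, its edge chamfered 2.5. Axes as the rig's.
- shutter (a joint): sliding of the clear shutter (286 x 268, 6 thick, its underside 158 above the table, black bar handle on top) in m: 0 shut over the bay, 0.26 fully open (shifted along the rig's +y, over the instrument housing). Track friction about 2.5 N and light damping; it stays where it is left.
- shutter_handle (a point): middle of the shutter's black handle bar, 204 above the table: a round bar of diameter 12, 100 long along the rig's x, 34 clear above the shutter; it moves with the shutter and lies right above the spigot when the shutter is shut.
- ring1_mid (a point): aluminium flanged cell ring, upright on the table at the start; may be absent. Flange dia 72, 10 thick, with a recess dia 28.4, 10 deep in its underside; hub dia 44 from 10 to 30 above the underside (grip here); on top a spigot dia 26, 8 tall, chamfered 2.5. Height 38; each seated ring adds 30 to the stack. 0.2 kg. The point is on the axis, 19 above the underside; z is its axis, up.
- ring2_mid (a point): aluminium flanged cell ring, upright on the table at the start; may be absent. Flange dia 72, 10 thick, with a recess dia 28.4, 10 deep in its underside; hub dia 44 from 10 to 30 above the underside (grip here); on top a spigot dia 26, 8 tall, chamfered 2.5. Height 38; each seated ring adds 30 to the stack. 0.2 kg. The point is on the axis, 19 above the underside; z is its axis, up.
- ring3_mid (a point): aluminium flanged cell ring, upright on the table at the start; may be absent. Flange dia 72, 10 thick, with a recess dia 28.4, 10 deep in its underside; hub dia 44 from 10 to 30 above the underside (grip here); on top a spigot dia 26, 8 tall, chamfered 2.5. Height 38; each seated ring adds 30 to the stack. 0.2 kg. The point is on the axis, 19 above the underside; z is its axis, up.
- endcap_mid (a point): the dark steel end cap, standing upright on the table at the start: flange diameter 72, 10 thick, with a recess (diameter 28.4, 10 deep) in its underside; hub diameter 40 from 10 to 30 above the underside (grip here); a thin brass terminal post diameter 12 on top, to 38. 0.26 kg. The point is on the axis, 19 above the underside; z is its axis (up).
- cover_mid (a point): the white plastic dust cover, on the spigot at the start: flange diameter 72, 10 thick, recess diameter 28.4, 10 deep beneath; grip knob diameter 34 from 14 to 36 above the underside. 0.08 kg. The point is on the axis, 18 above the underside; z is its axis (up).
- tray_in (a point): centre of the inner floor (4 above the table) of a square open steel tray, fixed, 160 x 160 outside, 18 high, walls 4 thick; x and y along its sides, z up.
- washbottle: bystander: white plastic bottle, diameter 64, 150 high; origin at the centre of its underside. Not to be disturbed.
- jar: bystander: small amber jar, diameter 52, 60 high; origin at the centre of its underside. Not to be disturbed.
Things that resemble listed ones, but are neither listed nor needed, are in the scene too. What is shaped like the part that bears ring2_mid but purple is not meant. Leave any turquoise look-alike of the part that bears ring1_mid alone.

How it is judged:
On the way, in this order (a step that is already met when the one before it is completed fails the run):
1. the shutter is slid fully open (value of joint shutter above 0.235 m), for 0.2 s.
2. all present rings are seated one on another on the spigot (horizontal distance between each of ring1_mid, ring2_mid, ring3_mid and seat below 0.006 m and angle between each of ring1_mid, ring2_mid, ring3_mid's own z axis and vertical below 0.05 rad and (z of ring1_mid in the frame of seat between 0.017 and 0.021 m or z of ring1_mid in the frame of seat between 0.047 and 0.051 m or z of ring1_mid in the frame of seat between 0.077 and 0.081 m) and (z of ring2_mid in the frame of seat between 0.017 and 0.021 m or z of ring2_mid in the frame of seat between 0.047 and 0.051 m or z of ring2_mid in the frame of seat between 0.077 and 0.081 m) and (z of ring3_mid in the frame of seat between 0.017 and 0.021 m or z of ring3_mid in the frame of seat between 0.047 and 0.051 m or z of ring3_mid in the frame of seat between 0.077 and 0.081 m)), for 0.2 s.
3. the end cap is seated on top of the rings (all of step 2 and horizontal distance between endcap_mid and seat below 0.006 m and angle between endcap_mid's own z axis and vertical below 0.05 rad and (z of endcap_mid in the frame of seat between 0.047 and 0.051 m or z of endcap_mid in the frame of seat between 0.077 and 0.081 m or z of endcap_mid in the frame of seat between 0.107 and 0.111 m) and z of endcap_mid in the frame of ring1_mid above 0.02 m and z of endcap_mid in the frame of ring2_mid above 0.02 m and z of endcap_mid in the frame of ring3_mid above 0.02 m), for 0.2 s.
4. the shutter is slid fully shut (value of joint shutter below 0.01 m), for 0.2 s.
At the end, for the whole second after the job is handed in: Every present ring and the end cap stacked on the spigot (6 mm off axis, 0.05 rad, 2 mm of fully seated height), the end cap above all rings; the dust cover upright on the tray floor, centre within 60 mm of the tray centre each way; the shutter within 10 mm of shut (all of step 3 and x of cover_mid in the frame of tray_in between -0.06 and 0.06 m and y of cover_mid in the frame of tray_in between -0.06 and 0.06 m and z of cover_mid in the frame of tray_in between 0.012 and 0.024 m and angle between cover_mid's own z axis and vertical below 0.1 rad and value of joint shutter below 0.01 m); the robot touches nothing.
It fails at once if the washbottle is shifted by more than 40 mm or tipped over (distance of washbottle from where it was at the start of the episode above 0.04 m or angle between washbottle's own z axis and vertical above 0.5 rad).
It fails at once if the jar is shifted by more than 40 mm or tipped over (distance of jar from where it was at the start of the episode above 0.04 m or angle between jar's own z axis and vertical above 0.5 rad).
Of ring1, ring2, ring3 only 2 to 3 are there at a start; the rules pass over those that are not, and their reading is None.
At some moment in a run one of ring1, ring2, ring3, endcap may be knocked a few centimetres aside while the robot is not near it.
It also fails if it takes over 210 s, if anything falls off the work surface, if the arm or the gripper's body presses on something with over 40 N, if the wrist force passes 120 N, or if a joint passes its speed limit or range.

### The arm

A 6-joint arm with a two-finger parallel gripper is mounted at the origin on the work surface. World frame = base frame: x ahead of the robot, y to its left, z up, the work surface at z = 0. Lengths are in m, angles in rad, forces in N, time in s.
With the tool pointing down it reaches from about 0.25 to 0.775 m from the base axis. Payload 8.9 kg.
Tool frame: the origin (TCP) lies at the very end of the fingers, on their centre line; the grasp point (between the pads) lies 19 mm behind it; z points along the fingers, y is the line along which they close (so a half turn about z gives the same grasp; the last joint's range is limited). The gripper opens to 85 mm and grips with 20 to 120 N. Pads are 22 mm wide; open, the fingers measure 114 mm over their backs; the gripper's body (76 mm by 85 mm) begins 54 mm behind the grasp point. The pads swing forward as they close: fully open they stand 13 mm farther back than shut.
Start: joints at [-1.266, 0.291, -0.153, 1.127, 0, 1.431], TCP at [0.225, -0.474, 0.231] pointing down, gripper open.
Joint ranges: [-2.52, 2.52], [-0.91, 1.74], [-1.3, 1.37], [-1.96, 2.02], [-1.52, 1.47], [-3.14, 3.14]. Speed limits (rad/s): [2.22, 2.22, 2.79, 3.14, 3.14, 3.14].

### API

Orientations are given as a unit quaternion [x, y, z, w].
In Python, from bench import bot, snapshot, hand_in gives the robot as it stands.
- The arm moves only by the tool servo_tool, never from a script. Its argument "rows" is a list of rows, each an object of numbers: "hand": the opening, from 0 (shut) to 1 (fully open); "dx", "dy", "dz": the shift along the tool's x, y, z in cm; "yaw": the turn about the tool's z in degrees. In form: [{"hand": .., "dx": .., "dy": .., "dz": .., "yaw": ..}, ...]. A call has 1 to 8 rows; each row shifts and turns the commanded pose from where the row before left it, along the tool's axes as they then stand; what a row does not reach is not made up. A row lasts 1/8 s, in which the tool goes at most 62.5 mm and 10.7 degrees, less where a joint would pass 70% of its speed; a pose out of reach is approached as far as the arm can. A call with a gripper value outside its range is refused whole. The fingers move at their own pace and stop on an object; "grip_force" is the grip in N (left out, the last holds). Time passes only in rows, so rows that do not move let the fingers close. It gives the time, the measured TCP pose, the force, the opening and the grip force at its end, in the units of the state.
- bot.get_state(): the state, without advancing time (a new reading comes with each control period).
- snapshot(name): name is "scene" or "side" or "wrist"; returns a dict with "color" (420x560x3 uint8, blue, green, red), "fovy" (degrees; the focal length in pixels is half the picture's height over the tangent of half this angle, whatever the lens; pixels are square), "cx", "cy" (the principal point, pixels), "xyz" and "orientation" of the camera in the world. Camera axes: x right, y up, looking along -z (the intrinsics and any distortion apply to the point x, -y, -z); pixel columns grow to the right and rows downward; lengths in m; the calibration is good to about 2 mm. A picture is of the moment at which its call begins. There is no depth.
- hand_in(): hands the job in; it is judged then, once.
The state is a dict: "time_s": time; "joint_pos": joint angles; "qd": joint speeds; "joint_torque": joint torques, N m; "tool_pos": TCP position; "tcp_rot": TCP orientation; "ft_force": force on the tool from outside, world axes, zero at the start; "torque": the same for the moment, N m; "finger_gap": finger opening in m; "finger_force": force on a finger pad.
Only numpy, scipy, OpenCV 4.12 (cv2) and the standard library are available. Lean on these libraries where they do the work, as an engineer would, in place of code of your own. Each camera call takes 0.05 s, during which the arm holds its last target. There are 200 camera calls.

## Working session

There is one attempt and no reset: what is moved stays moved. The work goes in short steps, Python scripts to look and compute and a tool call to move; the robot and the scene stay as the last step left them, time stands still between calls to the robot, and variables do not carry over. Pictures are saved under pics/ and viewed, at most 14 in all, crops included, and the job is handed in when it is done.

Besides the shell and the picture viewer there is one more tool, called after ">>>" by a JSON object that holds its "name" and its "arguments", one argument or row to a line. servo_tool: Moves the arm, as the interface text tells. Its arguments: {"type":"object","properties":{"rows":{"type":"array","items":{"type":"object","properties":{"hand":{"type":"number"},"dx":{"type":"number"},"dy":{"type":"number"},"dz":{"type":"number"},"yaw":{"type":"number"}}}},"grip_force":{"type":"number"}},"required":["rows"]}

```bash
ls; mkdir -p pics; cat > h.py <<'E'
import numpy as np, cv2, json
from scipy.spatial.transform import Rotation as R
from bench import bot, snapshot, hand_in
def snap(name, fn):
    s=snapshot(name); cv2.imwrite(f'pics/{fn}.png',s['color']); np.save(f'pics/{fn}.npy',s['color'])
    c={k:(v if np.isscalar(v) else list(map(float,v))) for k,v in s.items() if k!='color'}
    json.dump(c,open(f'pics/{fn}.json','w')); return s
def load(fn):
    return json.load(open(f'pics/{fn}.json'))
def ray(c,u,v):
    f=210/np.tan(np.radians(c['fovy'])/2)
    d=np.array([(u-c['cx'])/f,-(v-c['cy'])/f,-1.])
    return np.array(c['xyz']),R.from_quat(c['orientation']).apply(d)
def px(c,u,v,z):
    o,d=ray(c,u,v); return (o+d*(z-o[2])/d[2]).round(4)
def proj(c,p):
    f=210/np.tan(np.radians(c['fovy'])/2)
    q=R.from_quat(c['orientation']).inv().apply(np.array(p)-c['xyz'])
    return np.array([c['cx']+f*q[...,0]/-q[...,2], c['cy']-f*q[...,1]/-q[...,2]]).T
E
python3 - <<'E'
from h import *
for n in ['scene','side']:
    s=snap(n,n+'0'); print({k:v for k,v in s.items() if k!='color'})
print(bot.get_state())
E
```

```text
pics
{'fovy': 46.25334616680604, 'cx': 288.64007445005717, 'cy': 202.10915755744176, 'xyz': array([ 0.36269904, -0.32468773,  1.0720164 ]), 'orientation': array([ 0.1363454 , -0.06959734, -0.43882076,  0.88543914])}
{'fovy': 53.50772491923567, 'cx': 276.92490302050567, 'cy': 209.05940548300384, 'xyz': array([ 0.77685567, -0.32910666,  0.9233133 ]), 'orientation': array([0.14222406, 0.05912942, 0.38777636, 0.90879344])}
{'time_s': 0.1, 'joint_pos': array([-1.26630457e+00,  2.91221472e-01, -1.54042817e-01,  1.12669026e+00,
       -2.03972986e-05,  1.43153626e+00]), 'qd': array([-0.00047718, -0.00059523,  0.00153687, -0.0004    , -0.00026983,
       -0.00168221]), 'joint_torque': array([ 1.80489256e-03, -5.37978995e+01,  3.31918037e+01,  9.30580980e-03,
       -2.64405471e-04, -1.70927422e-05]), 'tool_pos': array([ 0.22529829, -0.47377283,  0.23079401]), 'tcp_rot': array([ 9.75486188e-01,  2.20059906e-01, -5.79531765e-05, -5.76293884e-04]), 'ft_force': array([ 0.20081133,  0.19663053, -0.63060454]), 'torque': array([-0.02593335,  0.0088642 ,  0.00397559]), 'finger_force': 0.0, 'finger_gap': 0.08553970983905561}
```

View pics/scene0.png

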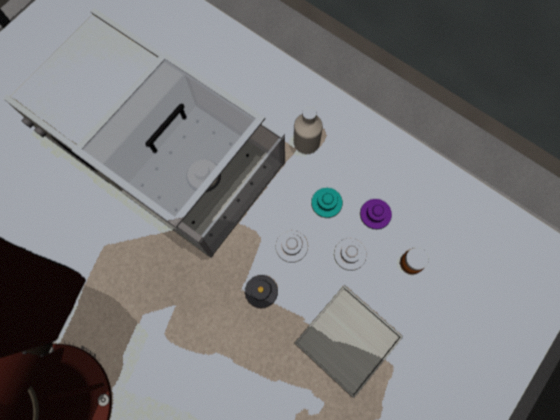

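View pics/side0.png

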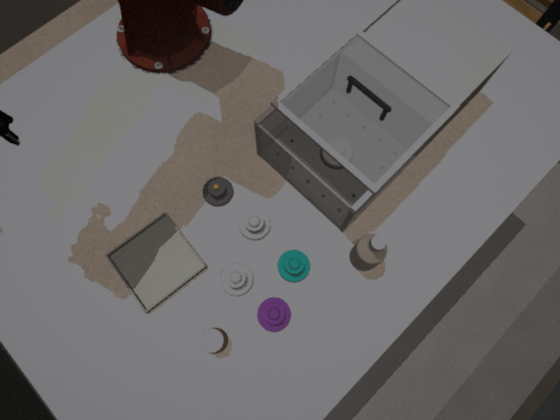

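The scene view shows two bare aluminium rings at (292,244) and (350,253). The dark end cap with its brass post is at (262,291), the cover at (204,175) under the handle at (167,128), and the tray around (348,340). Look-alikes are turquoise at (327,202) and purple at (376,213). The jar is at (414,261) and the bottle at (307,132). In the side view the rings are at (255,223) and (237,279), and the cap is at (217,190). I'll triangulate and make one enlarged confirming crop.

```bash
cat >> h.py <<'E'
def tri(obs):
    A=np.zeros((3,3));b=np.zeros(3)
    for c,u,v in obs:
        o,d=ray(c,u,v); d/=np.linalg.norm(d); P=np.eye(3)-np.outer(d,d); A+=P;b+=P@o
    p=np.linalg.solve(A,b); e=[np.linalg.norm(np.cross(p-ray(c,u,v)[0],ray(c,u,v)[1]/np.linalg.norm(ray(c,u,v)[1]))) for c,u,v in obs]
    return p.round(4),round(max(e),4)
E
python3 - <<'E'
from h import *
a=load('scene0');b=load('side0')
T={'ringA':((292,242),(255,221)),'ringB':((351,251),(236,277)),'cap':((261,289),(216,187)),
'handle_a':((152,146),(351,80)),'handle_b':((182,108),(387,108)),'cover':((203,172),(338,151)),'turq':((327,200),(294,264)),'purp':((377,211),(274,313)),
'jar':((418,255),(214,335)),'bottle':((308,117),(378,243)),'trayL':((296,343),(107,258)),'trayT':((346,287),(166,214)),'trayR':((401,338),(207,267)),'trayB':((352,394),(149,310)),
'bayFrontcorner1':((177,226),(277,104)),'bayFrontcorner2':((263,122),(374,190))}
for k,(p,q) in T.items(): print(k,*tri([(a,*p),(b,*q)]))
A=cv2.imread('pics/scene0.png')[90:330,150:450];B=cv2.imread('pics/side0.png')[60:360,170:470]
A=cv2.resize(A,(400,320));
o=np.zeros((600,800,3),np.uint8)
o[:,:400]=cv2.resize(cv2.imread('pics/scene0.png')[140:320,230:350],(400,600),interpolation=2)
o[:,400:]=cv2.resize(cv2.imread('pics/scene0.png')[140:320,330:450],(400,600),interpolation=2)
cv2.imwrite('pics/crop1.png',o)
E
```

```text
ringA [ 0.5599 -0.1869  0.034 ] 0.0018
ringB [ 0.622  -0.2999  0.0291] 0.0014
cap [ 0.44   -0.1963  0.0355] 0.0017
handle_a [0.5171 0.1244 0.2   ] 0.0053
handle_b [0.6119 0.1268 0.2066] 0.0033
cover [0.5682 0.0723 0.0291] 0.0017
turq [ 0.687  -0.1896  0.0207] 0.0017
purp [ 0.7323 -0.2933  0.0247] 0.002
jar [ 0.6848 -0.4112  0.0823] 0.0052
bottle [ 0.7815 -0.0599  0.1263] 0.0032
trayL [ 0.4181 -0.3891  0.1328] 0.0712
trayT [ 0.5084 -0.3275  0.272 ] 0.007
trayR [ 0.5505 -0.402   0.1009] 0.0782
trayB [ 0.4014 -0.5577 -0.5371] 0.011
bayFrontcorner1 [4.295e-01 4.000e-04 1.458e-01] 0.0064
bayFrontcorner2 [0.7041 0.0016 0.1551] 0.0055
```

View pics/crop1.png

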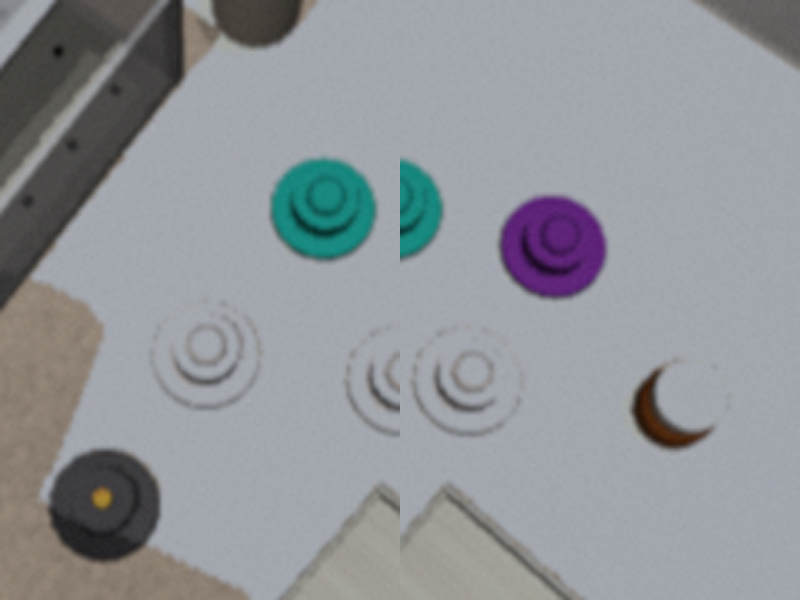

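The crop confirms that A (292,243) and B (352,251) are bare aluminium rings. Turquoise and purple are decoys, and the dark cap with the brass post is at (261,289). Next I'll check the rig pose and refine positions on known planes.

```bash
python3 - <<'E'
from h import *
a=load('scene0');b=load('side0')
for k,p,q,z in [('A',(291.8,243.5),(255,221),.038),('B',(352.2,251.3),(236,277),.038),('cap',(260.6,289.4),(216,187),.038),('jar',(418,255),(214,335),.06),('bot',(309,113),(379,240),.15),
 ('ha',(152,146),(351,80),.204),('hb',(182,108),(387,108),.204),('cover',(203,172),(338,151),.052)]: print(k,px(a,*p,z)[:2],px(b,*q,z)[:2])
for t in [(296,343),(346,287),(401,338),(352,394)]: print('tray a',px(a,*t,.018)[:2])
for t in [(107,258),(166,214),(207,267),(149,310)]: print('tray b',px(b,*t,.018)[:2])
x0,y0,s=.567,.071,.055
def wire(im,c,s):
    def L(p,q,col):
        P=proj(c,np.array([p,q])+[x0,y0,0]); cv2.line(im,tuple(map(int,P[0]*1)),tuple(map(int,P[1])),col,1)
    def rect(xa,xb,ya,yb,z,col):
        k=[(xa,ya,z),(xb,ya,z),(xb,yb,z),(xa,yb,z)]
        for i in range(4): L(k[i],k[(i+1)%4],col)
    rect(-.14,.14,-.13,.395,0,(0,0,255));rect(-.14,.14,-.13,.13,.152,(0,255,0))
    rect(-.143,.143,-.134+s,.134+s,.164,(255,0,0)); L((-.05,s,.204),(.05,s,.204),(0,255,255))
    th=np.linspace(0,6.28,40); P=proj(c,np.c_[.036*np.cos(th)+x0,.036*np.sin(th)+y0,0*th+.026]); cv2.polylines(im,[P.astype(np.int32)],True,(255,0,255),1)
    return im
A=wire(np.load('pics/scene0.npy').copy(),a,s)[:280,:340];B=wire(np.load('pics/side0.npy').copy(),b,s)[:280,220:560]
cv2.imwrite('pics/wire.png',cv2.resize(np.hstack([A,B]),(800,330)))
E
```

```text
A [ 0.556  -0.1909] [ 0.5609 -0.1857]
B [ 0.6207 -0.304 ] [ 0.6236 -0.2988]
cap [ 0.4385 -0.1982] [ 0.441  -0.1949]
jar [ 0.6922 -0.4184] [ 0.6824 -0.408 ]
bot [ 0.7788 -0.0659] [ 0.7792 -0.0589]
ha [0.5149 0.1166] [0.5187 0.128 ]
hb [0.6114 0.1244] [0.6116 0.1323]
cover [0.5633 0.0618] [0.5736 0.0638]
tray a [ 0.3979 -0.3217]
tray a [ 0.5542 -0.3375]
tray a [ 0.5374 -0.4887]
tray a [ 0.3873 -0.47  ]
tray b [ 0.3932 -0.4747]
tray b [ 0.4041 -0.3171]
tray b [ 0.5601 -0.3292]
tray b [ 0.5445 -0.4777]
```

View pics/wire.png

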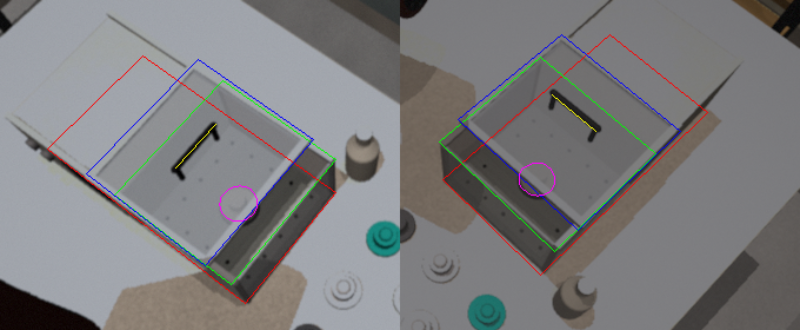

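The wireframe fits to within a few mm. The rig is at about (0.567, 0.07) with near-zero yaw, and the shutter starts about 55 mm open. I'll turn the tool so its y axis lies along world y (that keeps joint 6 in range) and raise it.

>>> {"name": "servo_tool", "arguments": {
  "rows": [
    {"hand": 1, "yaw": -10, "dz": -1},
    {"hand": 1, "yaw": -10, "dz": -1},
    {"hand": 1, "yaw": -10, "dz": -1},
    {"hand": 1, "yaw": -10, "dz": -1},
    {"hand": 1, "yaw": -10, "dz": -1},
    {"hand": 1, "yaw": -10, "dz": -1},
    {"hand": 1, "yaw": -10, "dz": -1},
    {"hand": 1, "yaw": -10, "dz": -1}
  ],
  "grip_force": 40
}}

```text
validation failed for argument at $.ro...
```

>>> {"name": "servo_tool", "arguments": {
  "rows": [
    {"hand": 1, "yaw": -10, "dz": -1},
    {"hand": 1, "yaw": -10, "dz": -1},
    {"hand": 1, "yaw": -10},
    {"hand": 1, "yaw": -10},
    {"hand": 1, "yaw": -10},
    {"hand": 1, "yaw": -10},
    {"hand": 1, "yaw": -10},
    {"hand": 1, "yaw": -4.6}
  ]
}}

```text
validation failed for argument at $.ro...
```

>>> {"name": "servo_tool", "arguments": {
  "rows": [
    {"hand": 1, "dx": 0, "dy": 0, "dz": -1, "yaw": -10},
    {"hand": 1, "dx": 0, "dy": 0, "dz": -1, "yaw": -10},
    {"hand": 1, "dx": 0, "dy": 0, "dz": -1, "yaw": -10},
    {"hand": 1, "dx": 0, "dy": 0, "dz": -1, "yaw": -10},
    {"hand": 1, "dx": 0, "dy": 0, "dz": -1, "yaw": -10},
    {"hand": 1, "dx": 0, "dy": 0, "dz": -1, "yaw": -10},
    {"hand": 1, "dx": 0, "dy": 0, "dz": -1, "yaw": -10},
    {"hand": 1, "dx": 0, "dy": 0, "dz": -1, "yaw": -10}
  ],
  "grip_force": 40
}}

```text
time_s: 1.1
tool_pos: [0.2254, -0.4739, 0.3113]
tcp_rot: [0.604, 0.797, 0.0, -0.0]
ft_force: [-0.0, -0.8, -0.6]
finger_gap: 0.0857
finger_force: 0.0
```

>>> {"name": "servo_tool", "arguments": {
  "rows": [
    {"hand": 1, "dx": 0, "dy": 0, "dz": -1, "yaw": -10},
    {"hand": 1, "dx": 0, "dy": 0, "dz": -1, "yaw": -10},
    {"hand": 1, "dx": 0, "dy": 0, "dz": -1, "yaw": -10},
    {"hand": 1, "dx": 0, "dy": 0, "dz": -1, "yaw": -10},
    {"hand": 1, "dx": 0, "dy": 0, "dz": 0, "yaw": -10},
    {"hand": 1, "dx": 0, "dy": 0, "dz": 0, "yaw": -10},
    {"hand": 1, "dx": 0, "dy": 0, "dz": 0, "yaw": -10},
    {"hand": 1, "dx": 0, "dy": 0, "dz": 0, "yaw": -4.6}
  ]
}}

```text
time_s: 2.1
tool_pos: [0.2254, -0.474, 0.351]
tcp_rot: [-0.002, 1.0, 0.0, -0.0]
ft_force: [-0.4, 0.2, 0.2]
finger_gap: 0.0857
finger_force: 0.0
```

>>> {"name": "servo_tool", "arguments": {
  "rows": [
    {"hand": 1, "dx": -4, "dy": 4, "dz": 0, "yaw": 0},
    {"hand": 1, "dx": -4, "dy": 4, "dz": 0, "yaw": 0},
    {"hand": 1, "dx": -4, "dy": 4, "dz": 0, "yaw": 0},
    {"hand": 1, "dx": -4, "dy": 4, "dz": 0, "yaw": 0},
    {"hand": 1, "dx": -4, "dy": 4, "dz": 0, "yaw": 0},
    {"hand": 1, "dx": -4, "dy": 3, "dz": 0, "yaw": 0},
    {"hand": 1, "dx": -4, "dy": 0, "dz": 0, "yaw": 0},
    {"hand": 1, "dx": 0, "dy": 0, "dz": 0, "yaw": 0}
  ]
}}

```text
time_s: 3.1
tool_pos: [0.5071, -0.2432, 0.35]
tcp_rot: [-0.001, 1.0, 0.001, -0.001]
ft_force: [0.2, 1.2, -0.5]
finger_gap: 0.0851
finger_force: 0.0
```

```bash
python3 - <<'E'
from h import *
s=snap('wrist','w0'); print(s['xyz'],s['orientation'],s['fovy'],s['cx'],s['cy'],bot.get_state()['tool_pos'])
E
```

```text
[ 0.4297506  -0.24459616  0.49402532] [-0.10784773 -0.10825062  0.69928508  0.69832016] 58.96488511792812 281.6478596630882 207.83284055132404 [ 0.50580828 -0.24348136  0.35029198]
```

View pics/w0.png

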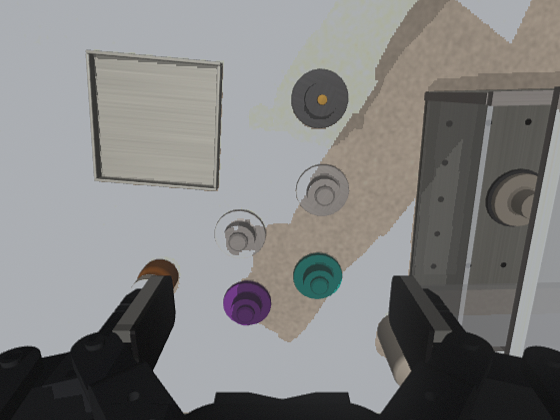

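The wrist view shows ring A's top at (324,193), ring B's at (239,240) and the cap's post at (322,99). Tray corners are (88,50), (222,62), (218,190) and (96,181), and the cover is at about (517,198) through the bay wall.

```bash
python3 - <<'E'
from h import *
a=load('scene0');b=load('side0');w=load('w0')
for k,p,q,r,z in [('A',(291.8,243.5),(255,221),(324,193),.038),('B',(352.2,251.3),(236,277),(239,240),.038),('cap',(260.6,289.4),(216,187),(322,99),.038)]:
  print(k,px(w,*r,z)[:2],tri([(a,*p),(b,*q),(w,*r)]))
for t in [(88,50),(222,62),(218,190),(96,181)]: print('tray',px(w,*t,.018)[:2])
print('floorTray',px(w,157,120,.004)); print('cover flange',px(w,517,198,.026), 'wall top front',px(w,490,92,.152),px(w,425,92,0.15))
E
```

```text
A [ 0.5544 -0.1904] (array([ 0.558 , -0.1874,  0.0265]), np.float64(0.0036))
B [ 0.619  -0.3006] (array([ 0.6223, -0.3013,  0.0308]), np.float64(0.0027))
cap [ 0.4396 -0.1969] (array([ 0.4393, -0.1961,  0.0336]), np.float64(0.0018))
tray [ 0.3847 -0.4739]
tray [ 0.3978 -0.3158]
tray [ 0.5559 -0.3285]
tray [ 0.5439 -0.4882]
floorTray [ 0.4666 -0.4048  0.004 ]
cover flange [0.5641 0.0643 0.026 ] wall top front [ 0.431  -0.0613  0.152 ] [ 0.4311 -0.1177  0.15  ]
```

>>> {"name": "servo_tool", "arguments": {
  "rows": [
    {"hand": 1, "dx": -1, "dy": 5, "dz": 0, "yaw": 0},
    {"hand": 1, "dx": -1, "dy": 5, "dz": 0, "yaw": 0},
    {"hand": 1, "dx": -1, "dy": 5, "dz": 0, "yaw": 0},
    {"hand": 1, "dx": -1, "dy": 5, "dz": 0, "yaw": 0},
    {"hand": 1, "dx": -1, "dy": 5, "dz": 0, "yaw": 0},
    {"hand": 1, "dx": -0.9, "dy": 5, "dz": 0, "yaw": 0},
    {"hand": 1, "dx": 0, "dy": 2, "dz": 0, "yaw": 0},
    {"hand": 1, "dx": 0, "dy": 0, "dz": 0, "yaw": 0}
  ]
}}

```text
time_s: 4.15
tool_pos: [0.5636, 0.0763, 0.3514]
tcp_rot: [-0.001, 1.0, -0.0, -0.0]
ft_force: [0.6, -1.4, -0.2]
finger_gap: 0.0853
finger_force: 0.0
```

```bash
python3 - <<'E'
from h import *
s=snap('wrist','w1'); print(s['xyz'],bot.get_state()['tool_pos'])
E
```

```text
[0.48608482 0.07513355 0.49535937] [0.56371166 0.07534165 0.35136997]
```

View pics/w1.png

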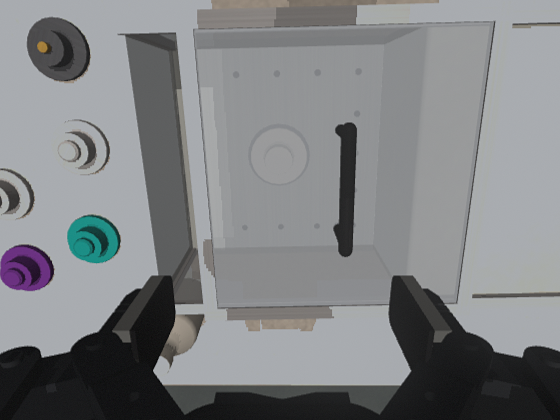

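The wrist view shows the handle bar from (349,128) to (346,252), and the cover with its flange centre at (279,155) and knob top at about (279,158).

```bash
python3 - <<'E'
from h import *
w=load('w1')
print('bar',px(w,349,128,.204),px(w,346,252,.204))
print('cover flange',px(w,279,155,.026),'knob',px(w,279,158,.052))
print('wall front top inner corners',px(w,178,34,.152),px(w,203,302,.152))
E
```

```text
bar [0.5141 0.1268 0.204 ] [0.6182 0.1299 0.204 ]
cover flange [0.5649 0.0714 0.026 ] knob [0.5641 0.0716 0.052 ]
wall front top inner corners [ 0.4411 -0.0127  0.152 ] [ 0.6994 -0.0081  0.152 ]
```

>>> {"name": "servo_tool", "arguments": {
  "rows": [
    {"hand": 1, "dx": -0.2, "dy": 2.6, "dz": 0, "yaw": 0},
    {"hand": 1, "dx": 0, "dy": 2.6, "dz": 3, "yaw": 0},
    {"hand": 1, "dx": 0, "dy": 0, "dz": 4, "yaw": 0},
    {"hand": 1, "dx": 0, "dy": 0, "dz": 4, "yaw": 0},
    {"hand": 1, "dx": 0, "dy": 0, "dz": 3, "yaw": 0},
    {"hand": 1, "dx": 0, "dy": 0, "dz": 2.5, "yaw": 0},
    {"hand": 1, "dx": 0, "dy": 0, "dz": 0, "yaw": 0},
    {"hand": 0.4, "dx": 0, "dy": 0, "dz": 0, "yaw": 0}
  ],
  "grip_force": 40
}}

```text
time_s: 5.2
tool_pos: [0.5667, 0.127, 0.1875]
tcp_rot: [0.0, 1.0, -0.0, 0.001]
ft_force: [0.3, -0.0, 0.6]
finger_gap: 0.0693
finger_force: 0.0
```

>>> {"name": "servo_tool", "arguments": {
  "rows": [
    {"hand": 0, "dx": 0, "dy": 0, "dz": 0, "yaw": 0},
    {"hand": 0, "dx": 0, "dy": 0, "dz": 0, "yaw": 0},
    {"hand": 0, "dx": 0, "dy": 0, "dz": 0, "yaw": 0},
    {"hand": 0, "dx": 0, "dy": 0, "dz": 0, "yaw": 0},
    {"hand": 0, "dx": 0, "dy": 0, "dz": 0, "yaw": 0},
    {"hand": 0, "dx": 0, "dy": 0, "dz": 0, "yaw": 0}
  ]
}}

```text
time_s: 5.95
tool_pos: [0.5663, 0.1282, 0.1868]
tcp_rot: [-0.0, 1.0, 0.0, 0.0]
ft_force: [-1.5, 0.5, 6.0]
finger_gap: 0.0105
finger_force: 39.0
```

>>> {"name": "servo_tool", "arguments": {
  "rows": [
    {"hand": 0, "dx": 0, "dy": 2, "dz": 0, "yaw": 0},
    {"hand": 0, "dx": 0.1, "dy": 3.5, "dz": 0, "yaw": 0},
    {"hand": 0, "dx": 0, "dy": 3.5, "dz": 0, "yaw": 0},
    {"hand": 0, "dx": 0.1, "dy": 3.5, "dz": 0, "yaw": 0},
    {"hand": 0, "dx": 0, "dy": 3.5, "dz": 0, "yaw": 0},
    {"hand": 0, "dx": 0.1, "dy": 2.5, "dz": 0, "yaw": 0},
    {"hand": 0, "dx": 0, "dy": 1.3, "dz": 0, "yaw": 0},
    {"hand": 0, "dx": 0, "dy": 0.3, "dz": 0, "yaw": 0}
  ]
}}

```text
time_s: 6.95
tool_pos: [0.5612, 0.3298, 0.1868]
tcp_rot: [-0.001, 1.0, -0.0, -0.001]
ft_force: [-9.7, -2.6, 10.7]
finger_gap: 0.0106
finger_force: 39.7
```

>>> {"name": "servo_tool", "arguments": {
  "rows": [
    {"hand": 0, "dx": 0, "dy": 0, "dz": 0, "yaw": 0},
    {"hand": 0, "dx": 0, "dy": 0, "dz": 0, "yaw": 0}
  ]
}}

```text
time_s: 7.2
tool_pos: [0.5612, 0.3299, 0.1868]
tcp_rot: [-0.001, 1.0, 0.001, -0.001]
ft_force: [-8.7, 1.5, 9.2]
finger_gap: 0.0106
finger_force: 39.6
```

>>> {"name": "servo_tool", "arguments": {
  "rows": [
    {"hand": 1, "dx": 0, "dy": 0, "dz": 0, "yaw": 0},
    {"hand": 1, "dx": 0, "dy": 0, "dz": 0, "yaw": 0},
    {"hand": 1, "dx": 0, "dy": 0, "dz": 0, "yaw": 0},
    {"hand": 1, "dx": 0, "dy": 0, "dz": -4, "yaw": 0},
    {"hand": 1, "dx": 0, "dy": 0, "dz": -5, "yaw": 0},
    {"hand": 1, "dx": 0, "dy": -4, "dz": -3, "yaw": 0},
    {"hand": 1, "dx": 0, "dy": -5, "dz": 0, "yaw": 0},
    {"hand": 1, "dx": 0, "dy": -5, "dz": 0, "yaw": 0}
  ]
}}

```text
time_s: 8.2
tool_pos: [0.5633, 0.1877, 0.3066]
tcp_rot: [-0.0, 1.0, 0.0, 0.001]
ft_force: [0.3, 0.0, -0.3]
finger_gap: 0.0855
finger_force: 0.0
```

>>> {"name": "servo_tool", "arguments": {
  "rows": [
    {"hand": 1, "dx": 0, "dy": -5, "dz": 0, "yaw": 0},
    {"hand": 1, "dx": 0, "dy": -5, "dz": 0, "yaw": 0},
    {"hand": 1, "dx": 0, "dy": -2, "dz": 2, "yaw": 0},
    {"hand": 1, "dx": 0, "dy": 0, "dz": 3, "yaw": 0},
    {"hand": 1, "dx": 0, "dy": 0, "dz": 2, "yaw": 0},
    {"hand": 1, "dx": 0, "dy": 0, "dz": 0, "yaw": 0}
  ]
}}

```text
time_s: 8.95
tool_pos: [0.5622, 0.0688, 0.2351]
tcp_rot: [-0.0, 1.0, -0.0, -0.001]
ft_force: [-0.4, 0.1, 1.1]
finger_gap: 0.0856
finger_force: 0.0
```

```bash
python3 - <<'E'
from h import *
s=snap('wrist','w2'); print(s['xyz'],bot.get_state()['tool_pos'])
E
```

```text
[0.48512367 0.067734   0.37924759] [0.56295317 0.06890687 0.23627029]
```

View pics/w2.png

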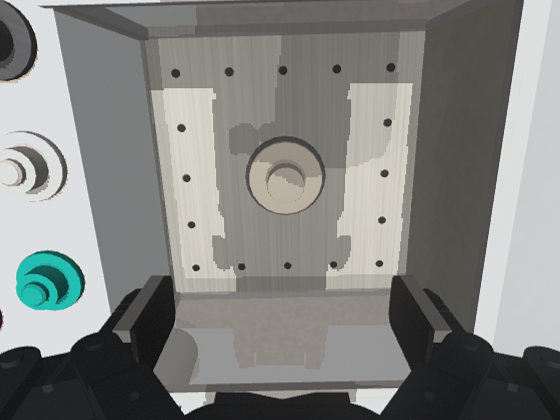

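The shutter is clear of the bay. The cover's flange centre is at (286,176) and its knob top at (286,182).

```bash
python3 - <<'E'
from h import *
w=load('w2')
print('flange',px(w,286,176.5,.026),'knob',px(w,286,182,.052))
print('holes',px(w,176,73,.01),px(w,391,67,.01),px(w,196,268,.01),px(w,379,264,.01), 'edges', [px(w,u,175,.026)[:2] for u in (247,325)])
s=snap('scene','s1')
print(bot.get_state()['tool_pos'])
E
```

```text
flange [0.5645 0.0716 0.026 ] knob [0.5637 0.0713 0.052 ]
holes [ 0.4691 -0.0313  0.01  ] [0.4641 0.1693 0.01  ] [ 0.6706 -0.0269  0.01  ] [0.666  0.1737 0.01  ] edges [array([0.563 , 0.0338]), array([0.5631, 0.1094])]
[0.56344862 0.06902222 0.23697924]
```

>>> {"name": "servo_tool", "arguments": {
  "rows": [
    {"hand": 0.65, "dx": -0.1, "dy": 0.25, "dz": 3, "yaw": 0},
    {"hand": 0.65, "dx": 0, "dy": 0, "dz": 4, "yaw": 0},
    {"hand": 0.65, "dx": 0, "dy": 0, "dz": 4, "yaw": 0},
    {"hand": 0.65, "dx": 0, "dy": 0, "dz": 4, "yaw": 0},
    {"hand": 0.65, "dx": 0, "dy": 0, "dz": 3, "yaw": 0},
    {"hand": 0.65, "dx": 0, "dy": 0, "dz": 2, "yaw": 0},
    {"hand": 0.65, "dx": 0, "dy": 0, "dz": 0.5, "yaw": 0},
    {"hand": 0.65, "dx": 0, "dy": 0, "dz": 0, "yaw": 0}
  ]
}}

```text
time_s: 10.05
tool_pos: [0.5649, 0.0716, 0.0322]
tcp_rot: [-0.0, 1.0, -0.0, 0.001]
ft_force: [1.2, -0.0, 0.4]
finger_gap: 0.0556
finger_force: 0.0
```

>>> {"name": "servo_tool", "arguments": {
  "rows": [
    {"hand": 0.65, "dx": 0, "dy": 0, "dz": 0.4, "yaw": 0},
    {"hand": 0, "dx": 0, "dy": 0, "dz": 0, "yaw": 0},
    {"hand": 0, "dx": 0, "dy": 0, "dz": 0, "yaw": 0},
    {"hand": 0, "dx": 0, "dy": 0, "dz": 0, "yaw": 0},
    {"hand": 0, "dx": 0, "dy": 0, "dz": 0, "yaw": 0}
  ],
  "grip_force": 30
}}

```text
time_s: 10.68
tool_pos: [0.5645, 0.0715, 0.0278]
tcp_rot: [-0.0, 1.0, 0.0, 0.0]
ft_force: [-1.3, -1.2, 6.3]
finger_gap: 0.0329
finger_force: 27.1
```

>>> {"name": "servo_tool", "arguments": {
  "rows": [
    {"hand": 0, "dx": 0, "dy": 0, "dz": -1, "yaw": 0},
    {"hand": 0, "dx": 0, "dy": 0, "dz": -3, "yaw": 0},
    {"hand": 0, "dx": 0, "dy": 0, "dz": -4, "yaw": 0},
    {"hand": 0, "dx": 0, "dy": 0, "dz": -4, "yaw": 0},
    {"hand": 0, "dx": 0, "dy": 0, "dz": -4, "yaw": 0},
    {"hand": 0, "dx": 0, "dy": 0, "dz": -4, "yaw": 0},
    {"hand": 0, "dx": 0, "dy": -3, "dz": -1, "yaw": 0},
    {"hand": 0, "dx": 1, "dy": -4.3, "dz": 0, "yaw": 0}
  ]
}}

```text
time_s: 11.68
tool_pos: [0.555, -0.0017, 0.2389]
tcp_rot: [-0.001, 1.0, -0.0, 0.001]
ft_force: [0.9, -0.1, -0.4]
finger_gap: 0.0328
finger_force: 26.0
```

>>> {"name": "servo_tool", "arguments": {
  "rows": [
    {"hand": 0, "dx": 1, "dy": -5, "dz": 0, "yaw": 0},
    {"hand": 0, "dx": 1, "dy": -5, "dz": 0, "yaw": 0},
    {"hand": 0, "dx": 1, "dy": -5, "dz": 0, "yaw": 0},
    {"hand": 0, "dx": 1, "dy": -5, "dz": 0, "yaw": 0},
    {"hand": 0, "dx": 1, "dy": -5, "dz": 0, "yaw": 0},
    {"hand": 0, "dx": 1, "dy": -5, "dz": 0, "yaw": 0},
    {"hand": 0, "dx": 1, "dy": -5, "dz": 0, "yaw": 0},
    {"hand": 0, "dx": 1, "dy": -3, "dz": 0, "yaw": 0}
  ]
}}

```text
time_s: 12.68
tool_pos: [0.4735, -0.3837, 0.2375]
tcp_rot: [0.0, 1.0, -0.0, -0.0]
ft_force: [0.1, 1.2, -1.7]
finger_gap: 0.0323
finger_force: 26.0
```

>>> {"name": "servo_tool", "arguments": {
  "rows": [
    {"hand": 0, "dx": 0, "dy": -1.5, "dz": 3, "yaw": 0},
    {"hand": 0, "dx": 0, "dy": 0, "dz": 5, "yaw": 0},
    {"hand": 0, "dx": 0, "dy": 0, "dz": 5, "yaw": 0},
    {"hand": 0, "dx": 0, "dy": 0, "dz": 4, "yaw": 0},
    {"hand": 0, "dx": 0, "dy": 0, "dz": 3, "yaw": 0},
    {"hand": 0, "dx": 0, "dy": 0, "dz": 1.3, "yaw": 0},
    {"hand": 0, "dx": 0, "dy": 0, "dz": 0.4, "yaw": 0},
    {"hand": 0, "dx": 0, "dy": 0, "dz": 0, "yaw": 0}
  ]
}}

```text
time_s: 13.68
tool_pos: [0.4749, -0.397, 0.0213]
tcp_rot: [-0.0, 1.0, -0.0, 0.0]
ft_force: [-0.7, 0.3, -0.2]
finger_gap: 0.0329
finger_force: 26.0
```

>>> {"name": "servo_tool", "arguments": {
  "rows": [
    {"hand": 0, "dx": 0, "dy": 0, "dz": 0.3, "yaw": 0},
    {"hand": 0, "dx": 0, "dy": 0, "dz": 0.2, "yaw": 0},
    {"hand": 0, "dx": 0, "dy": 0, "dz": 0, "yaw": 0},
    {"hand": 0.6, "dx": 0, "dy": 0, "dz": 0, "yaw": 0},
    {"hand": 0.6, "dx": 0, "dy": 0, "dz": 0, "yaw": 0},
    {"hand": 0.6, "dx": 0, "dy": 0, "dz": -3, "yaw": 0},
    {"hand": 0.8, "dx": 0, "dy": 0, "dz": -5, "yaw": 0},
    {"hand": 0.8, "dx": 0, "dy": 0, "dz": -4, "yaw": 0}
  ]
}}

```text
time_s: 14.68
tool_pos: [0.4745, -0.3967, 0.137]
tcp_rot: [-0.0, 1.0, -0.0, 0.0]
ft_force: [0.1, -0.2, -0.3]
finger_gap: 0.0683
finger_force: 0.0
```

>>> {"name": "servo_tool", "arguments": {
  "rows": [
    {"hand": 0.8, "dx": -2, "dy": 5, "dz": -4, "yaw": 0},
    {"hand": 0.8, "dx": -2, "dy": 5, "dz": 0, "yaw": 0},
    {"hand": 0.8, "dx": -2, "dy": 5, "dz": 0, "yaw": 0},
    {"hand": 0.8, "dx": -2, "dy": 5, "dz": 0, "yaw": 0},
    {"hand": 0.8, "dx": 0, "dy": 0.5, "dz": 0, "yaw": 0},
    {"hand": 0.8, "dx": 0, "dy": 0, "dz": 0, "yaw": 0}
  ]
}}

```text
time_s: 15.42
tool_pos: [0.5528, -0.1948, 0.1725]
tcp_rot: [-0.001, 1.0, -0.0, -0.0]
ft_force: [-0.8, 0.1, 0.0]
finger_gap: 0.0681
finger_force: 0.0
```

```bash
python3 - <<'E'
from h import *
s=snap('wrist','w3'); print(s['xyz'],bot.get_state()['tool_pos'])
E
```

```text
[ 0.47537744 -0.19589122  0.3165229 ] [ 0.55271104 -0.19547785  0.17252432]
```

View pics/w3.png

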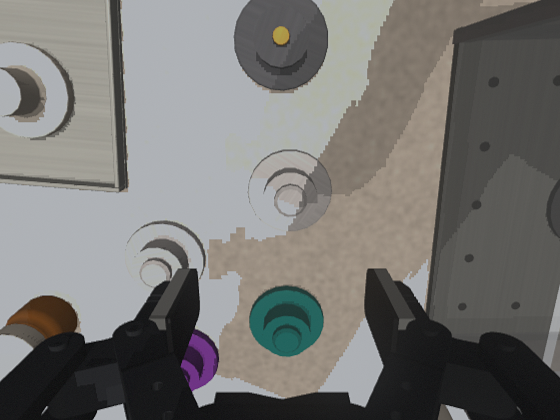

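The cover stands upright in the tray (left, about (20,90)). Ring A's flange centre is at (289,190) and its top at (289,201). Ring B's top is at (156,271), and the cap's post is at (281,36).

```bash
python3 - <<'E'
from h import *
w=load('w3')
print('A',px(w,289,190.5,.010),px(w,289,201,.038))
print('B',px(w,166,257,.010),px(w,156,271,.038))
print('cap',px(w,281,42,.010),px(w,281,36,.038))
E
```

```text
A [ 0.5573 -0.1899  0.01  ] [ 0.5583 -0.1904  0.038 ]
B [ 0.6195 -0.3008  0.01  ] [ 0.6191 -0.3007  0.038 ]
cap [ 0.4408 -0.1967  0.01  ] [ 0.4402 -0.1966  0.038 ]
```

>>> {"name": "servo_tool", "arguments": {
  "rows": [
    {"hand": 0.72, "dx": -0.5, "dy": 0.55, "dz": 2, "yaw": 0},
    {"hand": 0.72, "dx": 0, "dy": 0, "dz": 4, "yaw": 0},
    {"hand": 0.72, "dx": 0, "dy": 0, "dz": 4, "yaw": 0},
    {"hand": 0.72, "dx": 0, "dy": 0, "dz": 3, "yaw": 0},
    {"hand": 0.72, "dx": 0, "dy": 0, "dz": 2, "yaw": 0},
    {"hand": 0.72, "dx": 0, "dy": 0, "dz": 0.8, "yaw": 0},
    {"hand": 0.72, "dx": 0, "dy": 0, "dz": 0, "yaw": 0},
    {"hand": 0.72, "dx": 0, "dy": 0, "dz": 0, "yaw": 0}
  ]
}}

```text
time_s: 16.48
tool_pos: [0.5585, -0.19, 0.0155]
tcp_rot: [-0.0, 1.0, -0.0, 0.001]
ft_force: [0.1, 0.6, 1.2]
finger_gap: 0.0614
finger_force: 0.0
```

>>> {"name": "servo_tool", "arguments": {
  "rows": [
    {"hand": 0.72, "dx": 0, "dy": 0, "dz": 0.4, "yaw": 0},
    {"hand": 0, "dx": 0, "dy": 0, "dz": 0, "yaw": 0},
    {"hand": 0, "dx": 0, "dy": 0, "dz": 0, "yaw": 0},
    {"hand": 0, "dx": 0, "dy": 0, "dz": 0, "yaw": 0},
    {"hand": 0, "dx": 0, "dy": 0, "dz": 0, "yaw": 0}
  ],
  "grip_force": 40
}}

```text
time_s: 17.1
tool_pos: [0.5581, -0.1894, 0.011]
tcp_rot: [-0.0, 1.0, -0.0, 0.0]
ft_force: [-1.8, 0.3, 5.1]
finger_gap: 0.0426
finger_force: 40.8
```

>>> {"name": "servo_tool", "arguments": {
  "rows": [
    {"hand": 0, "dx": 0, "dy": 0, "dz": -1, "yaw": 0},
    {"hand": 0, "dx": 0, "dy": 0, "dz": -3, "yaw": 0},
    {"hand": 0, "dx": 0, "dy": 0, "dz": -4, "yaw": 0},
    {"hand": 0, "dx": 0, "dy": 0, "dz": -4, "yaw": 0},
    {"hand": 0, "dx": 0, "dy": 0, "dz": -5, "yaw": 0},
    {"hand": 0, "dx": 0, "dy": 1, "dz": -4, "yaw": 0},
    {"hand": 0, "dx": 0, "dy": 4, "dz": 0, "yaw": 0},
    {"hand": 0, "dx": 0, "dy": 4, "dz": 0, "yaw": 0}
  ]
}}

```text
time_s: 18.1
tool_pos: [0.5579, -0.0987, 0.2214]
tcp_rot: [0.0, 1.0, -0.0, 0.0]
ft_force: [0.1, 0.0, -2.6]
finger_gap: 0.0425
finger_force: 41.3
```

>>> {"name": "servo_tool", "arguments": {
  "rows": [
    {"hand": 0, "dx": -0.2, "dy": 4, "dz": 0, "yaw": 0},
    {"hand": 0, "dx": -0.2, "dy": 4, "dz": 0, "yaw": 0},
    {"hand": 0, "dx": -0.2, "dy": 4, "dz": 0, "yaw": 0},
    {"hand": 0, "dx": 0, "dy": 3.5, "dz": 0, "yaw": 0},
    {"hand": 0, "dx": 0, "dy": 1.6, "dz": 0, "yaw": 0},
    {"hand": 0, "dx": 0, "dy": 0, "dz": 0, "yaw": 0},
    {"hand": 0, "dx": 0, "dy": 0, "dz": 0, "yaw": 0}
  ]
}}

```text
time_s: 18.98
tool_pos: [0.5638, 0.0707, 0.2206]
tcp_rot: [0.0, 1.0, -0.0, -0.0]
ft_force: [0.1, -0.9, -2.0]
finger_gap: 0.0422
finger_force: 41.2
```

>>> {"name": "servo_tool", "arguments": {
  "rows": [
    {"hand": 0, "dx": -0.1, "dy": 0.08, "dz": 3, "yaw": 0},
    {"hand": 0, "dx": 0, "dy": 0, "dz": 4, "yaw": 0},
    {"hand": 0, "dx": 0, "dy": 0, "dz": 4, "yaw": 0},
    {"hand": 0, "dx": 0, "dy": 0, "dz": 4, "yaw": 0},
    {"hand": 0, "dx": 0, "dy": 0, "dz": 2, "yaw": 0},
    {"hand": 0, "dx": 0, "dy": 0, "dz": 1, "yaw": 0},
    {"hand": 0, "dx": 0, "dy": 0, "dz": 0, "yaw": 0},
    {"hand": 0, "dx": 0, "dy": 0, "dz": 0, "yaw": 0}
  ]
}}

```text
time_s: 19.98
tool_pos: [0.5657, 0.0721, 0.0416]
tcp_rot: [-0.0, 1.0, -0.0, 0.001]
ft_force: [0.4, -0.0, -2.4]
finger_gap: 0.0425
finger_force: 41.2
```

>>> {"name": "servo_tool", "arguments": {
  "rows": [
    {"hand": 0, "dx": 0, "dy": 0, "dz": 0.3, "yaw": 0},
    {"hand": 0, "dx": 0, "dy": 0, "dz": 0.3, "yaw": 0},
    {"hand": 0, "dx": 0, "dy": 0, "dz": 0.3, "yaw": 0},
    {"hand": 0, "dx": 0, "dy": 0, "dz": 0, "yaw": 0}
  ]
}}

```text
time_s: 20.48
tool_pos: [0.5647, 0.0724, 0.0313]
tcp_rot: [-0.0, 1.0, 0.0, -0.0]
ft_force: [0.7, -0.4, -3.3]
finger_gap: 0.0425
finger_force: 41.2
```

>>> {"name": "servo_tool", "arguments": {
  "rows": [
    {"hand": 0, "dx": 0, "dy": 0, "dz": 0.2, "yaw": 0},
    {"hand": 0, "dx": 0, "dy": 0, "dz": 0.2, "yaw": 0},
    {"hand": 0, "dx": 0, "dy": 0, "dz": 0.1, "yaw": 0},
    {"hand": 0, "dx": 0, "dy": 0, "dz": 0, "yaw": 0}
  ]
}}

```text
time_s: 20.98
tool_pos: [0.5648, 0.0724, 0.027]
tcp_rot: [-0.0, 1.0, -0.0, 0.0]
ft_force: [-2.4, 1.4, 5.1]
finger_gap: 0.0427
finger_force: 42.0
```

Ring A is down at TCP z 0.027, the expected seated height, with a contact force. I'll release, lift and look.

>>> {"name": "servo_tool", "arguments": {
  "rows": [
    {"hand": 0.72, "dx": 0, "dy": 0, "dz": 0, "yaw": 0},
    {"hand": 0.72, "dx": 0, "dy": 0, "dz": 0, "yaw": 0},
    {"hand": 0.72, "dx": 0, "dy": 0, "dz": 0, "yaw": 0},
    {"hand": 0.72, "dx": 0, "dy": 0, "dz": -3, "yaw": 0},
    {"hand": 0.8, "dx": 0, "dy": 0, "dz": -5, "yaw": 0},
    {"hand": 0.8, "dx": 0, "dy": 0, "dz": -6, "yaw": 0},
    {"hand": 0.8, "dx": 0, "dy": 0, "dz": -5, "yaw": 0},
    {"hand": 0.8, "dx": 0, "dy": 0, "dz": 0, "yaw": 0}
  ]
}}

```text
time_s: 21.98
tool_pos: [0.5672, 0.0724, 0.2207]
tcp_rot: [-0.0, 1.0, -0.0, 0.004]
ft_force: [1.0, -0.5, 0.6]
finger_gap: 0.0683
finger_force: 0.0
```

```bash
python3 - <<'E'
from h import *
s=snap('wrist','w4'); print(s['xyz'],bot.get_state()['tool_pos'])
E
```

```text
[0.4886487  0.07133831 0.36409207] [0.56587867 0.07244172 0.21813186]
```

View pics/w4.png

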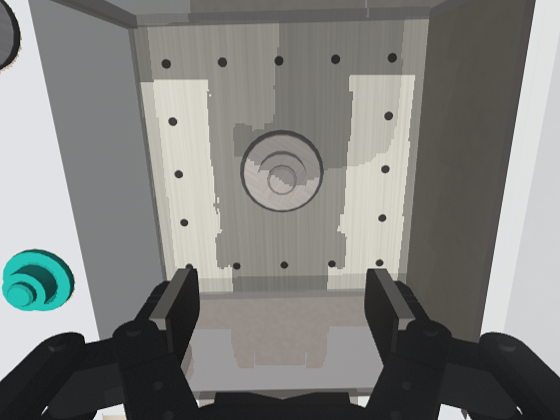

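Ring A is seated, with its flange at (282,171) and top at (282,180). On to ring B.

>>> {"name": "servo_tool", "arguments": {
  "rows": [
    {"hand": 0.8, "dx": 0, "dy": -4, "dz": 0, "yaw": 0},
    {"hand": 0.8, "dx": 0, "dy": -5, "dz": 0, "yaw": 0},
    {"hand": 0.8, "dx": 0, "dy": -5, "dz": 0, "yaw": 0},
    {"hand": 0.8, "dx": -1, "dy": -5, "dz": 0, "yaw": 0},
    {"hand": 0.8, "dx": -1, "dy": -5, "dz": 0, "yaw": 0},
    {"hand": 0.8, "dx": -1, "dy": -5, "dz": 0, "yaw": 0},
    {"hand": 0.8, "dx": -1, "dy": -5, "dz": 0, "yaw": 0},
    {"hand": 0.8, "dx": -1, "dy": -3, "dz": 0, "yaw": 0}
  ]
}}

```text
time_s: 23.02
tool_pos: [0.6142, -0.2997, 0.2142]
tcp_rot: [0.001, 1.0, 0.001, -0.001]
ft_force: [0.4, -0.8, 0.3]
finger_gap: 0.0683
finger_force: 0.0
```

>>> {"name": "servo_tool", "arguments": {
  "rows": [
    {"hand": 0.8, "dx": 0, "dy": 0, "dz": 2, "yaw": 0},
    {"hand": 0.8, "dx": 0, "dy": 0, "dz": 2, "yaw": 0},
    {"hand": 0.8, "dx": 0, "dy": 0, "dz": 0, "yaw": 0}
  ]
}}

```text
time_s: 23.4
tool_pos: [0.6133, -0.2967, 0.1732]
tcp_rot: [-0.0, 1.0, 0.002, -0.002]
ft_force: [-0.2, 0.2, -0.0]
finger_gap: 0.0678
finger_force: 0.0
```

```bash
python3 - <<'E'
from h import *
w=load('w4'); print(px(w,282,171,.026),px(w,282,180,.054))
s=snap('wrist','w5'); print(s['xyz'],bot.get_state()['tool_pos'])
E
```

```text
[0.563  0.0714 0.026 ] [0.5647 0.0714 0.054 ]
[ 0.53645906 -0.29817945  0.31753079] [ 0.61402402 -0.29699429  0.17483291]
```

View pics/w5.png

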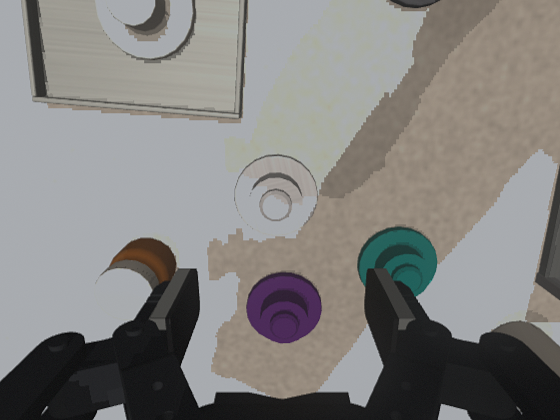

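Ring B's flange centre is at (276,195) and its top at (276,205). It hasn't moved.

```bash
python3 - <<'E'
from h import *
w=load('w5'); print(px(w,276,195,.010),px(w,276,205,.038))
E
```

```text
[ 0.6211 -0.3024  0.01  ] [ 0.6215 -0.302   0.038 ]
```

>>> {"name": "servo_tool", "arguments": {
  "rows": [
    {"hand": 0.72, "dx": -0.7, "dy": -0.5, "dz": 2, "yaw": 0},
    {"hand": 0.72, "dx": 0, "dy": 0, "dz": 4, "yaw": 0},
    {"hand": 0.72, "dx": 0, "dy": 0, "dz": 4, "yaw": 0},
    {"hand": 0.72, "dx": 0, "dy": 0, "dz": 3, "yaw": 0},
    {"hand": 0.72, "dx": 0, "dy": 0, "dz": 2, "yaw": 0},
    {"hand": 0.72, "dx": 0, "dy": 0, "dz": 1, "yaw": 0},
    {"hand": 0.72, "dx": 0, "dy": 0, "dz": 0, "yaw": 0},
    {"hand": 0.72, "dx": 0, "dy": 0, "dz": 0, "yaw": 0}
  ]
}}

```text
time_s: 24.45
tool_pos: [0.6226, -0.303, 0.0175]
tcp_rot: [-0.0, 1.0, -0.0, 0.001]
ft_force: [-0.0, -0.4, 0.1]
finger_gap: 0.0613
finger_force: 0.0
```

>>> {"name": "servo_tool", "arguments": {
  "rows": [
    {"hand": 0.72, "dx": 0.1, "dy": 0.1, "dz": 0.5, "yaw": 0},
    {"hand": 0.6, "dx": 0, "dy": 0, "dz": 0, "yaw": 0},
    {"hand": 0, "dx": 0, "dy": 0, "dz": 0, "yaw": 0},
    {"hand": 0, "dx": 0, "dy": 0, "dz": 0, "yaw": 0},
    {"hand": 0, "dx": 0, "dy": 0, "dz": 0, "yaw": 0},
    {"hand": 0, "dx": 0, "dy": 0, "dz": 0, "yaw": 0}
  ],
  "grip_force": 40
}}

```text
time_s: 25.2
tool_pos: [0.6212, -0.3017, 0.012]
tcp_rot: [-0.0, 1.0, -0.0, 0.0]
ft_force: [-1.4, 0.6, 5.5]
finger_gap: 0.0424
finger_force: 41.1
```

>>> {"name": "servo_tool", "arguments": {
  "rows": [
    {"hand": 0, "dx": 0, "dy": 0, "dz": -1, "yaw": 0},
    {"hand": 0, "dx": 0, "dy": 0, "dz": -3, "yaw": 0},
    {"hand": 0, "dx": 0, "dy": 0, "dz": -4, "yaw": 0},
    {"hand": 0, "dx": 0, "dy": 0, "dz": -4, "yaw": 0},
    {"hand": 0, "dx": 0, "dy": 0, "dz": -4, "yaw": 0},
    {"hand": 0, "dx": 1, "dy": 2, "dz": -4, "yaw": 0},
    {"hand": 0, "dx": 1, "dy": 4, "dz": -2, "yaw": 0},
    {"hand": 0, "dx": 1, "dy": 4.5, "dz": 0, "yaw": 0}
  ]
}}

```text
time_s: 26.2
tool_pos: [0.5914, -0.1964, 0.2338]
tcp_rot: [0.0, 1.0, -0.001, 0.002]
ft_force: [0.4, 0.5, -2.4]
finger_gap: 0.0427
finger_force: 41.0
```

>>> {"name": "servo_tool", "arguments": {
  "rows": [
    {"hand": 0, "dx": 1, "dy": 4.5, "dz": 0, "yaw": 0},
    {"hand": 0, "dx": 1, "dy": 4.5, "dz": 0, "yaw": 0},
    {"hand": 0, "dx": 0.6, "dy": 4.5, "dz": 0, "yaw": 0},
    {"hand": 0, "dx": 0, "dy": 4.5, "dz": 0, "yaw": 0},
    {"hand": 0, "dx": 0, "dy": 4.5, "dz": 0, "yaw": 0},
    {"hand": 0, "dx": 0, "dy": 3, "dz": 0, "yaw": 0},
    {"hand": 0, "dx": 0, "dy": 1.4, "dz": 0, "yaw": 0},
    {"hand": 0, "dx": 0, "dy": 0, "dz": 0, "yaw": 0}
  ]
}}

```text
time_s: 27.2
tool_pos: [0.5648, 0.0727, 0.2317]
tcp_rot: [-0.001, 1.0, -0.0, -0.0]
ft_force: [0.2, -0.1, -1.0]
finger_gap: 0.0425
finger_force: 41.1
```

>>> {"name": "servo_tool", "arguments": {
  "rows": [
    {"hand": 0, "dx": 0, "dy": 0, "dz": 0, "yaw": 0}
  ]
}}

```text
time_s: 27.32
tool_pos: [0.5649, 0.0714, 0.2316]
tcp_rot: [0.0, 1.0, -0.0, -0.0]
ft_force: [-0.8, 0.1, -1.6]
finger_gap: 0.0424
finger_force: 41.1
```

>>> {"name": "servo_tool", "arguments": {
  "rows": [
    {"hand": 0, "dx": 0, "dy": 0.05, "dz": 3, "yaw": 0},
    {"hand": 0, "dx": 0, "dy": 0, "dz": 4, "yaw": 0},
    {"hand": 0, "dx": 0, "dy": 0, "dz": 4, "yaw": 0},
    {"hand": 0, "dx": 0, "dy": 0, "dz": 3, "yaw": 0},
    {"hand": 0, "dx": 0, "dy": 0, "dz": 2, "yaw": 0},
    {"hand": 0, "dx": 0, "dy": 0, "dz": 0, "yaw": 0},
    {"hand": 0, "dx": 0, "dy": 0, "dz": 0, "yaw": 0}
  ]
}}

```text
time_s: 28.2
tool_pos: [0.5655, 0.0722, 0.0724]
tcp_rot: [0.0, 1.0, -0.0, 0.001]
ft_force: [0.5, 0.4, -1.7]
finger_gap: 0.0424
finger_force: 41.1
```

>>> {"name": "servo_tool", "arguments": {
  "rows": [
    {"hand": 0, "dx": 0, "dy": 0, "dz": 0.3, "yaw": 0},
    {"hand": 0, "dx": 0, "dy": 0, "dz": 0.3, "yaw": 0},
    {"hand": 0, "dx": 0, "dy": 0, "dz": 0.3, "yaw": 0},
    {"hand": 0, "dx": 0, "dy": 0, "dz": 0, "yaw": 0}
  ]
}}

```text
time_s: 28.7
tool_pos: [0.5646, 0.0729, 0.0623]
tcp_rot: [-0.0, 1.0, -0.0, -0.0]
ft_force: [-0.1, 0.1, -1.9]
finger_gap: 0.0423
finger_force: 41.1
```

>>> {"name": "servo_tool", "arguments": {
  "rows": [
    {"hand": 0, "dx": 0, "dy": 0, "dz": 0.2, "yaw": 0},
    {"hand": 0, "dx": 0, "dy": 0, "dz": 0.2, "yaw": 0},
    {"hand": 0, "dx": 0, "dy": 0, "dz": 0.1, "yaw": 0},
    {"hand": 0, "dx": 0, "dy": 0, "dz": 0, "yaw": 0}
  ]
}}

```text
time_s: 29.2
tool_pos: [0.5647, 0.0729, 0.0579]
tcp_rot: [-0.0, 1.0, -0.0, 0.0]
ft_force: [-2.8, -1.0, 3.7]
finger_gap: 0.0426
finger_force: 41.6
```

Ring B is seated at the expected height. Next is the end cap.

>>> {"name": "servo_tool", "arguments": {
  "rows": [
    {"hand": 0.72, "dx": 0, "dy": 0, "dz": 0, "yaw": 0},
    {"hand": 0.72, "dx": 0, "dy": 0, "dz": 0, "yaw": 0},
    {"hand": 0.72, "dx": 0, "dy": 0, "dz": 0, "yaw": 0},
    {"hand": 0.72, "dx": 0, "dy": 0, "dz": -3, "yaw": 0},
    {"hand": 0.8, "dx": 0, "dy": 0, "dz": -5, "yaw": 0},
    {"hand": 0.8, "dx": 0, "dy": 0, "dz": -6, "yaw": 0},
    {"hand": 0.8, "dx": 0, "dy": -3, "dz": -3, "yaw": 0},
    {"hand": 0.8, "dx": 2, "dy": -4, "dz": 0, "yaw": 0}
  ]
}}

```text
time_s: 30.2
tool_pos: [0.547, 0.0023, 0.2302]
tcp_rot: [-0.001, 1.0, -0.0, 0.003]
ft_force: [-1.3, -0.3, -0.7]
finger_gap: 0.0683
finger_force: 0.0
```

>>> {"name": "servo_tool", "arguments": {
  "rows": [
    {"hand": 0.8, "dx": 2.4, "dy": -4, "dz": 0, "yaw": 0},
    {"hand": 0.8, "dx": 2, "dy": -4, "dz": 0, "yaw": 0},
    {"hand": 0.8, "dx": 2, "dy": -4, "dz": 0, "yaw": 0},
    {"hand": 0.8, "dx": 2, "dy": -4, "dz": 0, "yaw": 0},
    {"hand": 0.8, "dx": 2, "dy": -4, "dz": 2, "yaw": 0},
    {"hand": 0.8, "dx": 0, "dy": 0, "dz": 3, "yaw": 0},
    {"hand": 0.8, "dx": 0, "dy": 0, "dz": 0, "yaw": 0},
    {"hand": 0.8, "dx": 0, "dy": 0, "dz": 0, "yaw": 0}
  ]
}}

```text
time_s: 31.2
tool_pos: [0.4414, -0.197, 0.1785]
tcp_rot: [-0.001, 1.0, -0.0, 0.0]
ft_force: [-0.1, 0.0, 0.4]
finger_gap: 0.0684
finger_force: 0.0
```

```bash
python3 - <<'E'
from h import *
s=snap('wrist','w6'); print(s['xyz'],bot.get_state()['tool_pos'])
E
```

```text
[ 0.36383115 -0.19813261  0.32237522] [ 0.44174014 -0.19709099  0.17868112]
```

View pics/w6.png

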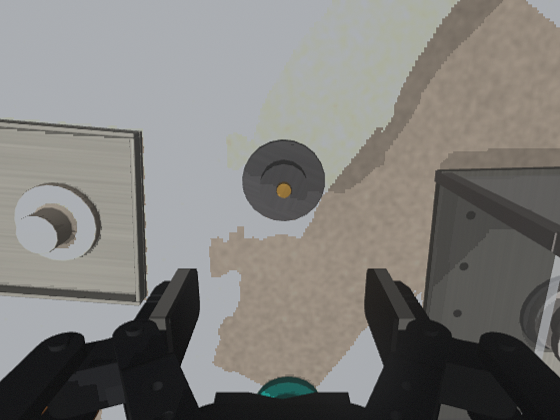

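The cap's flange centre is at (284,180) and its brass post at (284,190). It hasn't moved.

```bash
python3 - <<'E'
from h import *
w=load('w6'); print(px(w,284,180,.010),px(w,284,190.5,.038))
E
```

```text
[ 0.4382 -0.1964  0.01  ] [ 0.4401 -0.1966  0.038 ]
```

>>> {"name": "servo_tool", "arguments": {
  "rows": [
    {"hand": 0.68, "dx": 0.2, "dy": 0.05, "dz": 2, "yaw": 0},
    {"hand": 0.68, "dx": 0, "dy": 0, "dz": 4, "yaw": 0},
    {"hand": 0.68, "dx": 0, "dy": 0, "dz": 4, "yaw": 0},
    {"hand": 0.68, "dx": 0, "dy": 0, "dz": 3, "yaw": 0},
    {"hand": 0.68, "dx": 0, "dy": 0, "dz": 2, "yaw": 0},
    {"hand": 0.68, "dx": 0, "dy": 0, "dz": 1.2, "yaw": 0},
    {"hand": 0.68, "dx": 0, "dy": 0, "dz": 0, "yaw": 0},
    {"hand": 0.68, "dx": 0, "dy": 0, "dz": 0, "yaw": 0}
  ]
}}

```text
time_s: 32.25
tool_pos: [0.4397, -0.197, 0.0165]
tcp_rot: [-0.0, 1.0, -0.0, 0.001]
ft_force: [0.5, 0.3, 0.2]
finger_gap: 0.0581
finger_force: 0.0
```

>>> {"name": "servo_tool", "arguments": {
  "rows": [
    {"hand": 0.68, "dx": 0, "dy": 0, "dz": 0.4, "yaw": 0},
    {"hand": 0.5, "dx": 0, "dy": 0, "dz": 0, "yaw": 0},
    {"hand": 0, "dx": 0, "dy": 0, "dz": 0, "yaw": 0},
    {"hand": 0, "dx": 0, "dy": 0, "dz": 0, "yaw": 0},
    {"hand": 0, "dx": 0, "dy": 0, "dz": 0, "yaw": 0},
    {"hand": 0, "dx": 0, "dy": 0, "dz": 0, "yaw": 0}
  ],
  "grip_force": 45
}}

```text
time_s: 33.0
tool_pos: [0.439, -0.1967, 0.012]
tcp_rot: [-0.0, 1.0, -0.0, 0.0]
ft_force: [-1.4, 0.4, 5.6]
finger_gap: 0.0387
finger_force: 44.6
```

>>> {"name": "servo_tool", "arguments": {
  "rows": [
    {"hand": 0, "dx": 0, "dy": 0, "dz": -1, "yaw": 0},
    {"hand": 0, "dx": 0, "dy": 0, "dz": -3, "yaw": 0},
    {"hand": 0, "dx": 0, "dy": 0, "dz": -4, "yaw": 0},
    {"hand": 0, "dx": 0, "dy": 0, "dz": -5, "yaw": 0},
    {"hand": 0, "dx": 0, "dy": 0, "dz": -5, "yaw": 0},
    {"hand": 0, "dx": -2, "dy": 1, "dz": -4, "yaw": 0},
    {"hand": 0, "dx": -2, "dy": 4, "dz": -1, "yaw": 0},
    {"hand": 0, "dx": -2, "dy": 4, "dz": 0, "yaw": 0}
  ]
}}

```text
time_s: 34.0
tool_pos: [0.4998, -0.106, 0.2433]
tcp_rot: [0.0, 1.0, -0.0, 0.001]
ft_force: [0.3, -0.6, -2.3]
finger_gap: 0.0381
finger_force: 45.9
```

>>> {"name": "servo_tool", "arguments": {
  "rows": [
    {"hand": 0, "dx": -2, "dy": 4, "dz": 0, "yaw": 0},
    {"hand": 0, "dx": -2, "dy": 4, "dz": 0, "yaw": 0},
    {"hand": 0, "dx": -2, "dy": 4, "dz": 0, "yaw": 0},
    {"hand": 0, "dx": -0.6, "dy": 4, "dz": 0, "yaw": 0},
    {"hand": 0, "dx": 0, "dy": 1.9, "dz": 0, "yaw": 0},
    {"hand": 0, "dx": 0, "dy": 0, "dz": 0, "yaw": 0},
    {"hand": 0, "dx": 0, "dy": 0, "dz": 0, "yaw": 0}
  ]
}}

```text
time_s: 34.88
tool_pos: [0.5646, 0.0715, 0.2417]
tcp_rot: [0.0, 1.0, -0.0, -0.0]
ft_force: [-0.5, -0.2, -2.1]
finger_gap: 0.0384
finger_force: 45.9
```

>>> {"name": "servo_tool", "arguments": {
  "rows": [
    {"hand": 0, "dx": 0, "dy": 0.05, "dz": 3, "yaw": 0},
    {"hand": 0, "dx": 0, "dy": 0, "dz": 4, "yaw": 0},
    {"hand": 0, "dx": 0, "dy": 0, "dz": 3.5, "yaw": 0},
    {"hand": 0, "dx": 0, "dy": 0, "dz": 2, "yaw": 0},
    {"hand": 0, "dx": 0, "dy": 0, "dz": 1.5, "yaw": 0},
    {"hand": 0, "dx": 0, "dy": 0, "dz": 0, "yaw": 0},
    {"hand": 0, "dx": 0, "dy": 0, "dz": 0, "yaw": 0}
  ]
}}

```text
time_s: 35.75
tool_pos: [0.5654, 0.0726, 0.1025]
tcp_rot: [-0.0, 1.0, -0.0, 0.001]
ft_force: [-0.1, 0.1, -1.4]
finger_gap: 0.0382
finger_force: 45.9
```

>>> {"name": "servo_tool", "arguments": {
  "rows": [
    {"hand": 0, "dx": 0, "dy": 0, "dz": 0.3, "yaw": 0},
    {"hand": 0, "dx": 0, "dy": 0, "dz": 0.3, "yaw": 0},
    {"hand": 0, "dx": 0, "dy": 0, "dz": 0.3, "yaw": 0},
    {"hand": 0, "dx": 0, "dy": 0, "dz": 0, "yaw": 0}
  ]
}}

```text
time_s: 36.25
tool_pos: [0.5646, 0.0729, 0.0923]
tcp_rot: [-0.0, 1.0, 0.0, -0.0]
ft_force: [0.5, 0.1, -2.9]
finger_gap: 0.0382
finger_force: 45.9
```

>>> {"name": "servo_tool", "arguments": {
  "rows": [
    {"hand": 0, "dx": 0, "dy": 0, "dz": 0.2, "yaw": 0},
    {"hand": 0, "dx": 0, "dy": 0, "dz": 0.2, "yaw": 0},
    {"hand": 0, "dx": 0, "dy": 0, "dz": 0.1, "yaw": 0},
    {"hand": 0, "dx": 0, "dy": 0, "dz": 0, "yaw": 0}
  ]
}}

```text
time_s: 36.75
tool_pos: [0.5648, 0.0729, 0.088]
tcp_rot: [-0.0, 1.0, -0.0, 0.0]
ft_force: [-2.6, -0.5, 4.0]
finger_gap: 0.0385
finger_force: 46.6
```

>>> {"name": "servo_tool", "arguments": {
  "rows": [
    {"hand": 0.68, "dx": 0, "dy": 0, "dz": 0, "yaw": 0},
    {"hand": 0.68, "dx": 0, "dy": 0, "dz": 0, "yaw": 0},
    {"hand": 0.68, "dx": 0, "dy": 0, "dz": 0, "yaw": 0},
    {"hand": 0.68, "dx": 0, "dy": 0, "dz": -3, "yaw": 0},
    {"hand": 0.8, "dx": 0, "dy": 0, "dz": -5, "yaw": 0},
    {"hand": 0.8, "dx": 0, "dy": 0, "dz": -6, "yaw": 0},
    {"hand": 0.8, "dx": 0, "dy": 0, "dz": 0, "yaw": 0},
    {"hand": 0.8, "dx": 0, "dy": 0, "dz": 0, "yaw": 0}
  ]
}}

```text
time_s: 37.75
tool_pos: [0.5647, 0.0729, 0.2273]
tcp_rot: [-0.0, 1.0, -0.0, -0.0]
ft_force: [-0.1, 0.8, 0.6]
finger_gap: 0.0683
finger_force: 0.0
```

```bash
python3 - <<'E'
from h import *
s=snap('wrist','w7'); print(s['xyz'],bot.get_state()['tool_pos']); a=snap('side','sd2'); 
o=np.hstack([cv2.resize(s['color'],(400,300)),cv2.resize(a['color'][20:245,240:540],(400,300))]); cv2.imwrite('pics/c7.png',o)
E
```

```text
[0.48714901 0.07180631 0.37127133] [0.56416808 0.07289724 0.22654083]
```

View pics/c7.png

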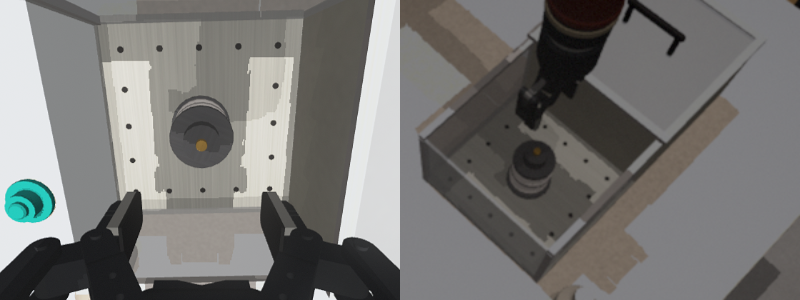

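The stack is square, with the cap on top and the rings below it. Now I'll close the shutter.

>>> {"name": "servo_tool", "arguments": {
  "rows": [
    {"hand": 1, "dx": 0, "dy": 0, "dz": -4, "yaw": 0},
    {"hand": 1, "dx": 0, "dy": 2, "dz": -4, "yaw": 0},
    {"hand": 1, "dx": 0.1, "dy": 4, "dz": -1, "yaw": 0},
    {"hand": 1, "dx": 0.1, "dy": 4.5, "dz": 0, "yaw": 0},
    {"hand": 1, "dx": 0.1, "dy": 4.5, "dz": 0, "yaw": 0},
    {"hand": 1, "dx": 0, "dy": 4.5, "dz": 0, "yaw": 0},
    {"hand": 1, "dx": 0, "dy": 4, "dz": 0, "yaw": 0},
    {"hand": 1, "dx": 0, "dy": 2.2, "dz": 0, "yaw": 0}
  ]
}}

```text
time_s: 38.85
tool_pos: [0.5608, 0.3318, 0.3156]
tcp_rot: [-0.001, 1.0, -0.0, -0.001]
ft_force: [-0.8, -0.4, -1.2]
finger_gap: 0.0853
finger_force: 0.0
```

>>> {"name": "servo_tool", "arguments": {
  "rows": [
    {"hand": 1, "dx": 0, "dy": 0, "dz": 0, "yaw": 0},
    {"hand": 1, "dx": 0, "dy": 0, "dz": 0, "yaw": 0}
  ]
}}

```text
time_s: 39.1
tool_pos: [0.5615, 0.3292, 0.3165]
tcp_rot: [-0.0, 1.0, -0.001, -0.001]
ft_force: [-0.5, -0.1, 0.5]
finger_gap: 0.0852
finger_force: 0.0
```

>>> {"name": "servo_tool", "arguments": {
  "rows": [
    {"hand": 1, "dx": 0, "dy": 0, "dz": 4, "yaw": 0},
    {"hand": 1, "dx": 0, "dy": 0, "dz": 4, "yaw": 0},
    {"hand": 1, "dx": 0, "dy": 0, "dz": 3, "yaw": 0},
    {"hand": 1, "dx": 0, "dy": 0, "dz": 2, "yaw": 0},
    {"hand": 0.4, "dx": 0, "dy": 0, "dz": 0, "yaw": 0},
    {"hand": 0, "dx": 0, "dy": 0, "dz": 0, "yaw": 0},
    {"hand": 0, "dx": 0, "dy": 0, "dz": 0, "yaw": 0},
    {"hand": 0, "dx": 0, "dy": 0, "dz": 0, "yaw": 0}
  ],
  "grip_force": 40
}}

```text
time_s: 40.1
tool_pos: [0.562, 0.33, 0.1884]
tcp_rot: [-0.0, 1.0, 0.0, 0.001]
ft_force: [-0.2, -0.1, 0.3]
finger_gap: 0.0126
finger_force: 0.3
```

>>> {"name": "servo_tool", "arguments": {
  "rows": [
    {"hand": 0, "dx": 0, "dy": 0, "dz": 0, "yaw": 0},
    {"hand": 0, "dx": 0, "dy": 0, "dz": 0, "yaw": 0}
  ]
}}

```text
time_s: 40.35
tool_pos: [0.562, 0.33, 0.1884]
tcp_rot: [-0.0, 1.0, 0.0, 0.001]
ft_force: [0.2, -1.9, 6.0]
finger_gap: 0.0102
finger_force: 39.0
```

Pulling shut: 26 cm along −y, with a slight +x drift.

>>> {"name": "servo_tool", "arguments": {
  "rows": [
    {"hand": 0, "dx": 0, "dy": -2, "dz": 0, "yaw": 0},
    {"hand": 0, "dx": -0.1, "dy": -3.5, "dz": 0, "yaw": 0},
    {"hand": 0, "dx": -0.1, "dy": -3.5, "dz": 0, "yaw": 0},
    {"hand": 0, "dx": -0.1, "dy": -3.5, "dz": 0, "yaw": 0},
    {"hand": 0, "dx": -0.1, "dy": -3.5, "dz": 0, "yaw": 0},
    {"hand": 0, "dx": -0.1, "dy": -3.5, "dz": 0, "yaw": 0},
    {"hand": 0, "dx": -0.1, "dy": -3, "dz": 0, "yaw": 0},
    {"hand": 0, "dx": 0, "dy": -2, "dz": 0, "yaw": 0}
  ]
}}

```text
time_s: 41.35
tool_pos: [0.5684, 0.084, 0.1884]
tcp_rot: [-0.0, 1.0, 0.001, 0.001]
ft_force: [3.2, 4.5, 3.7]
finger_gap: 0.0102
finger_force: 39.9
```

>>> {"name": "servo_tool", "arguments": {
  "rows": [
    {"hand": 0, "dx": 0, "dy": -1, "dz": 0, "yaw": 0},
    {"hand": 0, "dx": 0, "dy": -0.3, "dz": 0, "yaw": 0},
    {"hand": 0, "dx": 0, "dy": 0, "dz": 0, "yaw": 0}
  ]
}}

```text
time_s: 41.72
tool_pos: [0.5687, 0.0722, 0.1884]
tcp_rot: [-0.0, 1.0, 0.001, 0.001]
ft_force: [2.2, 3.0, 5.7]
finger_gap: 0.0105
finger_force: 40.0
```

>>> {"name": "servo_tool", "arguments": {
  "rows": [
    {"hand": 0, "dx": 0, "dy": -0.2, "dz": 0, "yaw": 0},
    {"hand": 0, "dx": 0, "dy": -0.2, "dz": 0, "yaw": 0},
    {"hand": 0, "dx": 0, "dy": 0, "dz": 0, "yaw": 0}
  ]
}}

```text
time_s: 42.1
tool_pos: [0.5687, 0.0721, 0.1884]
tcp_rot: [-0.002, 1.0, 0.004, 0.001]
ft_force: [3.4, 20.2, 5.1]
finger_gap: 0.0105
finger_force: 40.1
```

The shutter is at its end stop: force rises with no movement. I'll relax, release, lift straight up and check.

>>> {"name": "servo_tool", "arguments": {
  "rows": [
    {"hand": 0, "dx": 0, "dy": 0.35, "dz": 0, "yaw": 0},
    {"hand": 1, "dx": 0, "dy": 0, "dz": 0, "yaw": 0},
    {"hand": 1, "dx": 0, "dy": 0, "dz": 0, "yaw": 0},
    {"hand": 1, "dx": 0, "dy": 0, "dz": 0, "yaw": 0},
    {"hand": 1, "dx": 0, "dy": 0, "dz": -4, "yaw": 0},
    {"hand": 1, "dx": 0, "dy": 0, "dz": -5, "yaw": 0},
    {"hand": 1, "dx": 0, "dy": 0, "dz": -5, "yaw": 0},
    {"hand": 1, "dx": 0, "dy": 0, "dz": 0, "yaw": 0}
  ]
}}

```text
time_s: 43.1
tool_pos: [0.5694, 0.0712, 0.3314]
tcp_rot: [-0.0, 1.0, -0.0, 0.003]
ft_force: [0.7, 0.2, -1.4]
finger_gap: 0.0857
finger_force: 0.0
```

>>> {"name": "servo_tool", "arguments": {
  "rows": [
    {"hand": 1, "dx": 0, "dy": 0, "dz": 0, "yaw": 0},
    {"hand": 1, "dx": 0, "dy": 0, "dz": 0, "yaw": 0},
    {"hand": 1, "dx": 0, "dy": 0, "dz": 0, "yaw": 0}
  ]
}}

```text
time_s: 43.48
tool_pos: [0.5674, 0.0714, 0.3266]
tcp_rot: [-0.0, 1.0, -0.0, -0.001]
ft_force: [-0.4, -0.5, 0.2]
finger_gap: 0.0855
finger_force: 0.0
```

```bash
python3 - <<'E'
from h import *
s=snap('wrist','w8'); a=snap('side','sd3')
o=np.hstack([cv2.resize(s['color'],(400,300)),cv2.resize(a['color'],(400,300))]); cv2.imwrite('pics/c8.png',o)
E
```

```text
(no output)
```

View pics/c8.png

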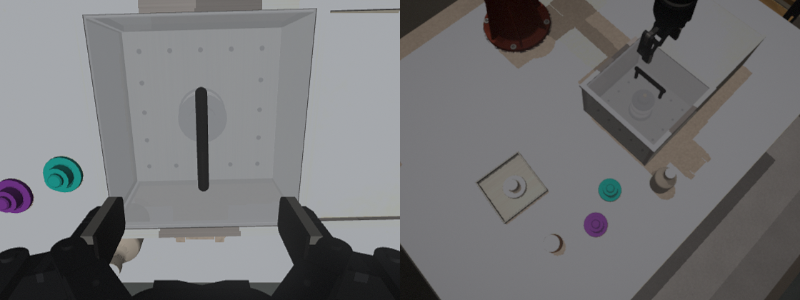

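The shutter is shut with the stack under it. The cover is upright near the tray centre, the bystanders are in place and the gripper is clear.

```bash
python3 -c "
from h import *
print(hand_in())"
```

```text
the job is handed in; nothing more can be done
None
```

I handed the job in at about 43.5 s: shutter shut to its end stop, both rings present and the end cap seated on the spigot, dust cover upright in the tray, and the wash bottle and jar left alone; `hand_in()` gave no verdict.

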